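# Set the webcam mast tube to its mark in the booth stand

## Robot

A 6-joint arm with a two-finger parallel gripper is mounted at the origin on the work surface. World frame = base frame: x ahead of the robot, y to its left, z up, the work surface at z = 0. Lengths are in m, angles in rad, forces in N, time in s.
With the tool pointing down it reaches from about 0.3 to 0.85 m from the base axis. Payload 5.4 kg.
Tool frame: the origin (TCP) lies on the front face of the gripper's body, between the roots of the fingers; the fingertips stand 73 mm ahead of it and the grasp point (between the pads) lies manip.grip_point_offset ahead of it (manip.grip_point_offset is the distance from the TCP to the grasp point, in m); z points along the fingers, y is the line along which they close (so a half turn about z gives the same grasp; the last joint's range is limited). The gripper opens to 85 mm and grips with 20 to 120 N. Pads are 22 mm wide; open, the fingers measure 114 mm over their backs; the gripper's body (76 mm by 85 mm) begins 54 mm behind the grasp point. The pads swing forward as they close: fully open they stand 13 mm farther back than shut.
Start: joints at [0.936, 0.158, 1.597, -0, 1.386, -0.21], TCP at [0.237, 0.524, 0.304] pointing down, gripper open.
Joint ranges: [-2.91, 2.91], [-0.94, 2.29], [0.18, 2.7], [-1.29, 4.43], [0.17, 2.64], [-3, 3]. Speed limits (rad/s): [2.57, 2.57, 3.14, 3.14, 3.14, 3.14].

## Interface

Orientations are given as a unit quaternion [x, y, z, w].
In Python, from station import manip gives the robot as it stands.
- The arm moves only by the tool drive_tool, never from a script. Its arguments are lists of equal length, an entry for each row: "travel": the shift along the tool's x, y, z in mm, a list of three; "delta_rot": the turn, a rotation vector about the tool's x, y, z in rad, a list of three; "fingers": the finger opening in mm, from 0 to 85.4. In form: {"travel": [[tx, ty, tz], ...], "delta_rot": [[ax, ay, az], ...], "fingers": [fingers, ...]}. A call has 1 to 12 rows; each row shifts and turns the commanded pose from where the row before left it, along the tool's axes as they then stand; what a row does not reach is not made up. A row lasts 1/12 s, in which the tool goes at most 41.7 mm and 7.16 degrees, less where a joint would pass 70% of its speed; a pose out of reach is approached as far as the arm can. A call with a gripper value outside its range is refused whole. The fingers move at their own pace and stop on an object; "newtons" is the grip in N (left out, the last holds). Time passes only in rows, so rows that do not move let the fingers close. It gives the time, the measured TCP pose, the force, the opening and the grip force at its end, in the units of the state.
- manip.read_state(): the state, without advancing time (a new reading comes with each control period).
- manip.read_camera(name): name is "scene" or "top" or "wrist"; returns a dict with "pixels" (400x640x3 uint8, blue, green, red), "vfov" (degrees; the focal length in pixels is half the picture's height over the tangent of half this angle, whatever the lens; pixels are square), "cx", "cy" (the principal point, pixels), "xyz" and "attitude" of the camera in the world. Camera axes: x right, y down, z forward; pixel columns grow to the right and rows downward; lengths in m; the calibration is good to about 2 mm. A picture is of the moment at which its call begins. There is no depth.
- manip.job_done(): hands the job in; it is judged then, once.
Trained networks look in the newest picture that a camera, given by its name, has taken for a name from the list of things; names that differ only in an ending like _2 or _b are one class to them, and where a whole thing is asked for, a point or a joint stands for the part that bears it (a point fixed in the world has none). Each returns a list of dicts, best first, with "p" (0 to 1); they miss things now and then, are a little off and sometimes report something else, mostly with a low value. They report only what shows in the picture. A call takes as long as a camera call. They do not tell look-alikes from the thing itself.
- manip.look_for(camera, query): "rect" ([left, top, right, bottom] in pixels, round what is visible of it).
The state is a dict: "clock": time; "q": joint angles; "joint_vel": joint speeds; "effort": joint torques, N m; "eef_pos": TCP position; "ee_rot": TCP orientation; "contact_force": force on the tool from outside, world axes, zero at the start; "wrist_torque": the same for the moment, N m; "opening": opening from 0.0 (shut) to 1.0 (fully open); "gripper_force": force on a finger pad.
Only numpy, scipy, OpenCV 4.12 (cv2) and the standard library are available. Lean on these libraries where they do the work, as an engineer would, in place of code of your own. Each camera call takes 0.05 s, during which the arm holds its last target. There are 200 camera calls.

## Task

Take the mast tube with the red band out of the wooden rack and slide it, foot first, down into the bore of the grey stand until the red band is level with the stand's red rim, then let go and leave it standing there. Do not push it past the mark, and leave the blue-banded tube in the rack.

Things in the scene. Friction and masses are not known exactly. Their poses are not given: they have to be found in the camera images.
- red_tube_center (a point): Centre (half-way up) of the red-banded aluminium tube: 20 mm diameter, 130 mm long, 70 to 140 g, red cap as its top 6 mm, brass stud (6 mm thick, 8 mm tall) on top. Stands upright and loose in a rack hole. z runs from foot (65 mm below) to cap (65 mm above). Grip it from above, best 30 mm above this point, from any side; its upper 100 mm stands clear of the rack.
- red_band (a point): The insertion mark: middle of the 8 mm wide painted red band round that tube, on the tube's axis, 49 mm above its foot (16 mm below red_tube_center). z runs along the tube towards its cap.
- socket_mouth (a point): Centre of the bore's mouth at the red rim, on top of the fixed grey stand (70 x 70 mm block, rim 85 mm above the table). z up. Bore straight down, 24 mm diameter, 5 mm chamfer, blind, 70 mm deep: it does not stop the tube at the mark (bottomed, the band is 21 mm too low). Sprung pads from 12 mm below the rim grip the tube: 3 to 8 N to push it in, and it stays where released.
- blue_tube_center (a point): Centre (half-way up) of the bystander: same tube but blue cap and blue band (75 mm above its foot), z towards its cap, in the other hole of the fixed wooden rack (60 x 190 mm, 38 mm tall, two holes 30 mm deep and 24 mm wide, 120 mm apart). Its tip reaches 146 mm above the table: carry the red tube higher than that over it.
Not all that is in view belongs to the job. What is shaped like the part that bears red_tube_center but orange is not meant.

How it is judged:
At the end, for the whole second after the job is handed in: The red tube stands in the stand's bore, foot down, within 10 degrees of upright and 10 mm of the bore's centre, the middle of its red band within 12 mm of the level of the rim, released and staying there for a second; the blue tube is still in its hole, within 30 mm of where it was (z of red_band in the frame of socket_mouth between -0.012 and 0.012 m and horizontal distance between red_band and socket_mouth below 0.01 m and angle between red_tube_center's own z axis and vertical below 0.175 rad and distance of blue_tube_center from where it was at the start of the episode below 0.03 m); the robot touches nothing.
It fails at once if the red tube is pushed past its mark (middle of the band more than 12 mm below the rim) (z of red_band in the frame of socket_mouth below -0.012 m and horizontal distance between red_band and socket_mouth below 0.015 m).
It fails at once if the blue tube is pulled out or knocked away (moved more than 30 mm) (distance of blue_tube_center from where it was at the start of the episode above 0.03 m).
It also fails if it takes over 48 s, if anything falls off the work surface, if the arm or the gripper's body presses on something with over 40 N, if the wrist force passes 120 N, or if a joint passes its speed limit or range.

## Working session

There is one attempt and no reset: what is moved stays moved. The work goes in short steps, Python scripts to look and compute and a tool call to move; the robot and the scene stay as the last step left them, time stands still between calls to the robot, and variables do not carry over. Pictures are saved under pics/ and viewed, at most 10 in all, crops included, and the job is handed in when it is done.

Besides the shell and the picture viewer there is one more tool, called after "Call:" as name(argument=value, ...), one argument or row to a line, values as JSON. drive_tool: Moves the arm, as the interface text tells. Its arguments: {"type":"object","properties":{"travel":{"type":"array","items":{"type":"array","items":{"type":"number"}}},"delta_rot":{"type":"array","items":{"type":"array","items":{"type":"number"}}},"fingers":{"type":"array","items":{"type":"number"}},"newtons":{"type":"number"}},"required":["travel","delta_rot","fingers"]}

```bash
mkdir -p pics; cat > h.py <<'E'
import numpy as np, cv2
from scipy.spatial.transform import Rotation as R
from station import manip
def cam(n):
    c=manip.read_camera(n); c['f']=200/np.tan(np.radians(c['vfov'])/2); c['R']=R.from_quat(c['attitude']).as_matrix(); return c
def ray(c,u,v):
    d=c['R']@np.array([(u-c['cx'])/c['f'],(v-c['cy'])/c['f'],1]); return np.array(c['xyz']),d
def atz(c,u,v,z):
    o,d=ray(c,u,v); return o+d*(z-o[2])/d[2]
def proj(c,p):
    q=c['R'].T@(np.array(p)-c['xyz']); return q[:2]/q[2]*c['f']+[c['cx'],c['cy']]
def tri(*rs):
    A=0;b=0
    for o,d in rs:
        d=d/np.linalg.norm(d);P=np.eye(3)-np.outer(d,d);A=A+P;b=b+P@o
    return np.linalg.solve(A,b)
E
python3 - <<'E'
from h import *
print(manip.grip_point_offset, manip.read_state())
for n in("scene","top","wrist"):
    c=cam(n); cv2.imwrite(f'pics/{n}0.png',c['pixels']); print(n,c['xyz'],c['attitude'],c['f'],c['cx'],c['cy'])
    for q in("red_tube_center","red_band","socket_mouth","blue_tube_center"):
        print(q,[(np.round(d['rect']),round(d['p'],2)) for d in manip.look_for(n,q)[:4]])
i=np.vstack([cv2.imread(f'pics/{n}0.png') for n in("scene","top")])
cv2.imwrite('pics/both.png',cv2.resize(i,(480,600),interpolation=cv2.INTER_AREA))
E
```

```text
0.0539 {'clock': 0.0, 'q': array([ 9.35865609e-01,  1.59061585e-01,  1.59823500e+00, -4.08957250e-05,
        1.38619047e+00, -2.10082206e-01]), 'joint_vel': array([ 8.56813068e-04, -8.55453230e-04, -4.42614620e-04,  3.56951186e-05,
        1.61624413e-03, -1.76670858e-03]), 'effort': array([ 9.87381100e-04, -3.96017647e+01, -3.31423652e+01, -2.64818073e-04,
        8.81863525e-03, -4.44990656e-05]), 'eef_pos': array([0.23674127, 0.52349129, 0.30290834]), 'ee_rot': array([ 2.10826500e-01,  9.77523038e-01, -8.72144447e-04, -3.70066168e-04]), 'contact_force': array([-0.06839907, -0.17401925, -0.14243997]), 'wrist_torque': array([ 0.01511271, -0.01505522,  0.01910208]), 'gripper_force': 0.0, 'opening': 0.9991021723402065}
scene [ 0.98867527 -0.31697708  0.86303531] [ 0.83327545  0.45180589 -0.15182099 -0.28013182] 488.26384720787195 325.13935733419885 189.8686744040075
red_tube_center [(array([222., 264., 245., 305.]), 0.93), (array([192., 234., 213., 268.]), 0.87), (array([164., 208., 188., 253.]), 0.79)]
red_band [(array([164., 208., 192., 250.]), 0.69), (array([196., 231., 216., 267.
[... 332 characters left out ...]
rray([430., 203., 454., 220.]), 0.79), (array([465., 202., 496., 220.]), 0.64), (array([438., 244., 470., 253.]), 0.56), (array([419., 164., 444., 179.]), 0.51)]
red_band [(array([418., 161., 443., 181.]), 0.72), (array([430., 202., 455., 220.]), 0.64), (array([462., 206., 496., 220.]), 0.59), (array([439., 243., 464., 259.]), 0.54)]
socket_mouth [(array([190., 150., 257., 223.]), 0.79), (array([373., 205., 387., 215.]), 0.72)]
blue_tube_center [(array([372., 206., 388., 215.]), 0.74)]
wrist [0.16330641 0.55747454 0.37390213] [0.8297768  0.53508803 0.0862121  0.13311174] 353.73364960176696 320.50281439003186 201.1576788357902
red_tube_center []
red_band []
socket_mouth []
blue_tube_center []
```

View pics/scene0.png

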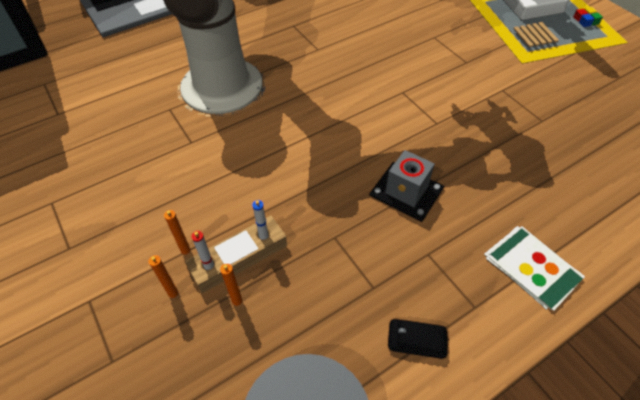

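View pics/top0.png

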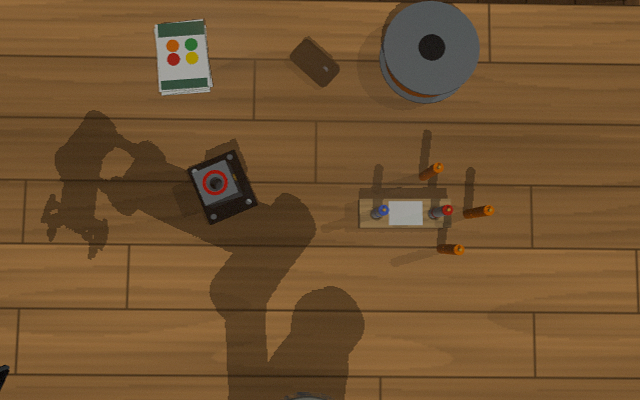

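Scene view: the red-capped tube is at (197,236), and the orange look-alikes are at (170,214), (156,261) and (228,269). Blue is at (258,204) and the stand's rim at (412,167). In the top view red is at (447,210), orange at (438,168), (489,210) and (460,249), blue at (383,210) and the rim at (215,183). I choose the red-capped tube in the rack and check it in a crop.

```bash
python3 - <<'E'
import cv2,numpy as np
s=cv2.imread('pics/scene0.png')[190:310,140:300]; t=cv2.imread('pics/top0.png')[150:270,355:515]
a=np.hstack([cv2.resize(x,None,fx=2.5*2/2,fy=2.5) for x in(s,t)])
a=np.hstack([cv2.resize(x,(400,300),interpolation=cv2.INTER_CUBIC) for x in(s,t)])
m=cv2.resize(cv2.imread('pics/top0.png')[140:230,180:270],(300,300)); n=cv2.resize(cv2.imread('pics/scene0.png')[140:220,365:445],(300,300))
cv2.imwrite('pics/crop1.png',np.vstack([a,np.hstack([n,m,np.zeros((300,200,3),np.uint8)])]))
E
```

```text
(no output)
```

View pics/crop1.png

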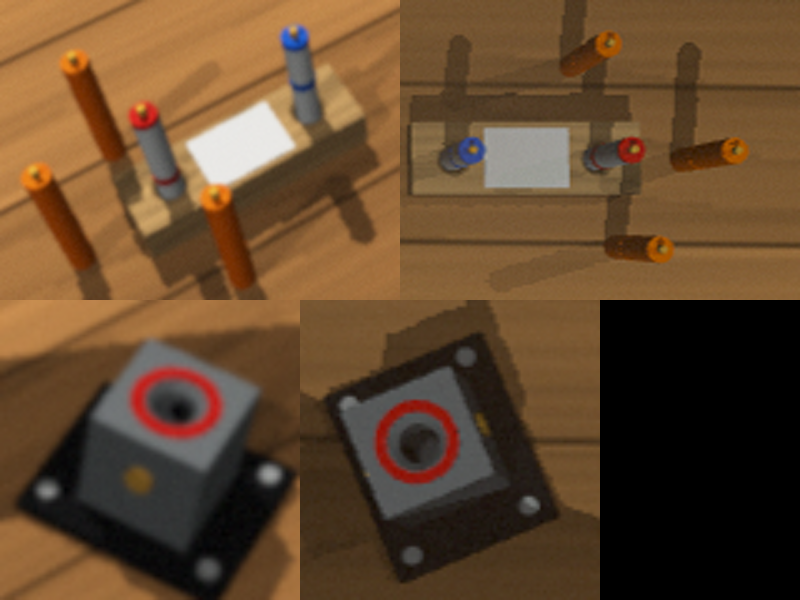

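The crop confirms it: the red cap and red band are on the grey tube in the rack, at scene (197,234) and top (447,210). Three plain orange posts surround it.

```bash
python3 - <<'E'
from h import *
s=cam('scene');t=cam('top')
P={'red':((197.6,234),(447,210.4),.138),'blue':((257.6,204.4),(383.8,210),.138),'A':((226.4,268.4),(438.2,167.2),.138),'B':((154.8,260.4),(489.4,210),.138),'C':((169.6,214.4),(458.6,249.6),.138),'rim':((411.9,167.2),(215.1,182.3),.085)}
for k,(a,b,z) in P.items(): print(k,atz(s,*a,z).round(4),atz(t,*b,z).round(4),tri(ray(s,*a),ray(t,*b)).round(4))
st=manip.read_state(); print(R.from_quat(st['ee_rot']).as_matrix().round(3))
w=cam('wrist'); M=R.from_quat(st['ee_rot']).as_matrix(); print((M.T@(w['xyz']-st['eef_pos'])).round(4),(M.T@w['R']).round(3))
E
```

```text
red [ 0.4878 -0.2561  0.138 ] [ 0.4874 -0.2584  0.138 ] [ 0.4878 -0.2571  0.1389]
blue [ 0.4889 -0.1383  0.138 ] [ 0.4869 -0.1398  0.138 ] [ 0.4875 -0.139   0.1368]
A [ 0.5759 -0.2438  0.138 ] [ 0.5688 -0.2425  0.138 ] [ 0.5705 -0.2438  0.1296]
B [ 0.4967 -0.3379  0.138 ] [ 0.489  -0.3382  0.138 ] [ 0.4902 -0.3396  0.1299]
C [ 0.4222 -0.2812  0.138 ] [ 0.4145 -0.2793  0.138 ] [ 0.4147 -0.2814  0.129 ]
rim [0.5432 0.1877 0.085 ] [0.5416 0.1863 0.085 ] [0.5423 0.1874 0.084 ]
[[-0.911  0.412 -0.   ]
 [ 0.412  0.911  0.   ]
 [ 0.     0.    -1.   ]]
[ 0.081   0.0003 -0.07  ] [[-0.    -0.95  -0.313]
 [ 1.    -0.001  0.001]
 [-0.001 -0.313  0.95 ]]
```

Call:
drive_tool(
  travel=[
    [-23,-25.3,0],
    [-23,-25.3,0],
    [-23,-25.3,0],
    [-23,-25.3,0],
    [-23,-25.3,0],
    [-23,-25.3,0],
    [-23,-25.3,0],
    [-23,-25.3,0],
    [-23,-25.3,0],
    [-23,-25.3,0],
    [-23,-25.3,0],
    [-23,-25.3,0],
  ],
  delta_rot=[
    [0,0,0],
    [0,0,0],
    [0,0,0],
    [0,0,0],
    [0,0,0],
    [0,0,0],
    [0,0,0],
    [0,0,0],
    [0,0,0],
    [0,0,0],
    [0,0,0],
    [0,0,0],
  ],
  fingers=[50,50,50,50,50,50,50,50,50,50,50,50],
  newtons=40,
)

```text
clock: 1.9
eef_pos: [0.3635, 0.1319, 0.3042]
ee_rot: [0.211, 0.978, 0.0, 0.001]
contact_force: [0.6, 1.4, -0.1]
opening: 0.585
gripper_force: 0.0
```

Call:
drive_tool(
  travel=[
    [-25,-27.6,0],
    [-25,-27.6,0],
    [-25,-27.6,0],
    [-25,-27.6,0],
    [-25,-27.6,0],
    [-25,-27.6,0],
    [-25,-27.6,0],
    [-25,-27.6,0],
    [-25,-27.6,0],
    [-25,-27.6,0],
    [-25,-27.6,0],
    [0,0,0],
  ],
  delta_rot=[
    [0,0,0],
    [0,0,0],
    [0,0,0],
    [0,0,0],
    [0,0,0],
    [0,0,0],
    [0,0,0],
    [0,0,0],
    [0,0,0],
    [0,0,0],
    [0,0,0],
    [0,0,0],
  ],
  fingers=[50,50,50,50,50,50,50,50,50,50,50,50],
)

```text
clock: 2.9
eef_pos: [0.4894, -0.2621, 0.3032]
ee_rot: [0.213, 0.977, -0.001, 0.0]
contact_force: [0.4, 0.8, 0.9]
opening: 0.583
gripper_force: 0.0
```

```bash
cat > look.py <<'E'
from h import *
import sys
st=manip.read_state(); M=R.from_quat(st['ee_rot']).as_matrix(); print(st['clock'],st['eef_pos'].round(4),M.round(3).tolist(),st['opening'],st['contact_force'].round(1),st['gripper_force'],st['q'].round(2))
w=cam('wrist'); cv2.imwrite(sys.argv[1],w['pixels'])
np.savez('w.npz',**{k:w[k] for k in('xyz','R','f','cx','cy')},tcp=st['eef_pos'],M=M)
E
python3 look.py pics/w1.png
```

```text
2.9 [ 0.4894 -0.2621  0.3032] [[-0.909, 0.416, 0.0], [0.416, 0.909, -0.002], [-0.001, -0.002, -1.0]] 0.5832589099827543 [0.4 0.8 0.9] 0.0 [-0.71  0.11  1.66 -0.    1.38 -1.85]
```

View pics/w1.png

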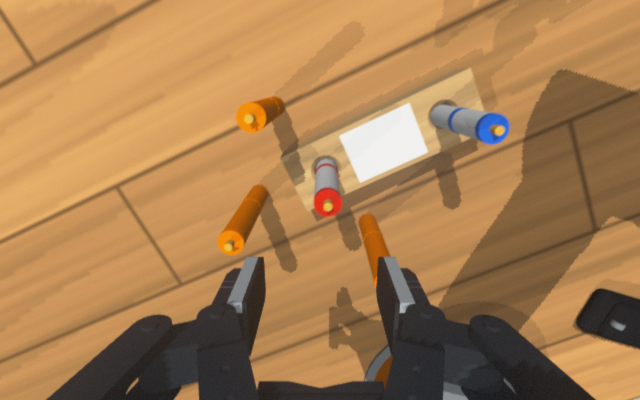

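The wrist view shows the red cap with its stud at about (328,204) and the foot hole at (324,162). Orange posts are at (252,118), (232,244) and (375,250), and blue is at (492,128).

```bash
cat > m.py <<'E'
from h import *
import sys
w=dict(np.load('w.npz'))
for a in sys.argv[1:]:
    u,v,z=map(float,a.split(',')); p=atz(w,u,v,z); d=p-w['tcp']; print(p.round(4),'tool mm',(w['M'].T@d*1000).round(1))
E
python3 m.py 328,204,.139 324,163,.038 327.5,207,.144
```

```text
[ 0.4903 -0.2566  0.139 ] tool mm [  1.6   5.7 164.2]
[ 0.4827 -0.2554  0.038 ] tool mm [  9.1   3.9 265.2]
[ 0.4905 -0.2572  0.144 ] tool mm [  1.1   5.2 159.2]
```

Call:
drive_tool(
  travel=[
    [1.5,5.5,16],
    [0,0,20],
    [0,0,20],
    [0,0,20],
    [0,0,20],
    [0,0,20],
    [0,0,15],
    [0,0,10],
    [0,0,5],
    [0,0,0],
    [0,0,0],
  ],
  delta_rot=[
    [0,0,0],
    [0,0,0],
    [0,0,0],
    [0,0,0],
    [0,0,0],
    [0,0,0],
    [0,0,0],
    [0,0,0],
    [0,0,0],
    [0,0,0],
    [0,0,0],
  ],
  fingers=[50,50,50,50,50,50,50,50,50,50,50],
)

```text
clock: 3.87
eef_pos: [0.49, -0.2508, 0.1587]
ee_rot: [0.211, 0.978, -0.0, 0.0]
contact_force: [-0.7, 1.0, 0.7]
opening: 0.59
gripper_force: 0.0
```

Call:
drive_tool(
  travel=[
    [0,0,0],
    [0,0,0],
    [0,0,0],
    [0,0,0],
    [0,0,0],
    [0,0,0],
    [0,0,0],
    [0,0,0],
    [0,0,0],
    [0,0,0],
  ],
  delta_rot=[
    [0,0,0],
    [0,0,0],
    [0,0,0],
    [0,0,0],
    [0,0,0],
    [0,0,0],
    [0,0,0],
    [0,0,0],
    [0,0,0],
    [0,0,0],
  ],
  fingers=[10,10,10,10,10,10,10,10,10,10],
  newtons=50,
)

```text
clock: 4.7
eef_pos: [0.4898, -0.2524, 0.1591]
ee_rot: [0.211, 0.978, -0.002, 0.001]
contact_force: [-2.2, -5.2, 3.0]
opening: 0.224
gripper_force: 47.9
```

Call:
drive_tool(
  travel=[
    [0,0,-8],
    [0,0,-14],
    [0,0,-20],
    [0,0,-20],
    [0,0,-20],
    [0,0,-20],
    [0,0,-20],
    [0,0,-20],
    [0,0,-20],
    [0,0,-20],
    [0,0,-14],
    [0,0,0],
  ],
  delta_rot=[
    [0,0,0],
    [0,0,0],
    [0,0,0],
    [0,0,0],
    [0,0,0],
    [0,0,0],
    [0,0,0],
    [0,0,0],
    [0,0,0],
    [0,0,0],
    [0,0,0],
    [0,0,0],
  ],
  fingers=[10,10,10,10,10,10,10,10,10,10,10,10],
)

```text
clock: 5.7
eef_pos: [0.4907, -0.2514, 0.3579]
ee_rot: [0.211, 0.978, -0.001, 0.003]
contact_force: [0.8, -0.4, -0.9]
opening: 0.22
gripper_force: 48.7
```

```bash
python3 - <<'E'
from h import *
st=manip.read_state(); print(st['eef_pos'],st['opening'],st['gripper_force'],st['contact_force'])
s=cam('scene');w=cam('wrist')
g=st['eef_pos']+R.from_quat(st['ee_rot']).apply([0,0,.0539])
u,v=map(int,proj(s,g)); print(u,v,proj(w,g))
cv2.imwrite('pics/s2.png',np.hstack([cv2.resize(s['pixels'][v-60:v+60,u-60:u+60],(400,400),interpolation=cv2.INTER_CUBIC),cv2.resize(w['pixels'][200:400,220:420],(400,400))]))
for dz in(.035,-.079,-.03-.016+.0):print(dz,proj(s,g+[0,0,dz])-[u-60,v-60],proj(w,g+[0,0,dz])-[220,200])
E
```

```text
[ 0.49068705 -0.25139597  0.35789912] 0.22025718479817236 48.694539070129395 [ 0.75773695 -0.37993778 -0.85771699]
177 174 [319.34280958 300.08387883]
0.035 [54.94018707 44.57582736] [ 99.00053978 166.81773248]
-0.079 [72.73215645 91.21010279] [99.72878632 24.82828872]
-0.046 [68.02183201 78.86393904] [99.60562391 48.84180855]
```

View pics/s2.png

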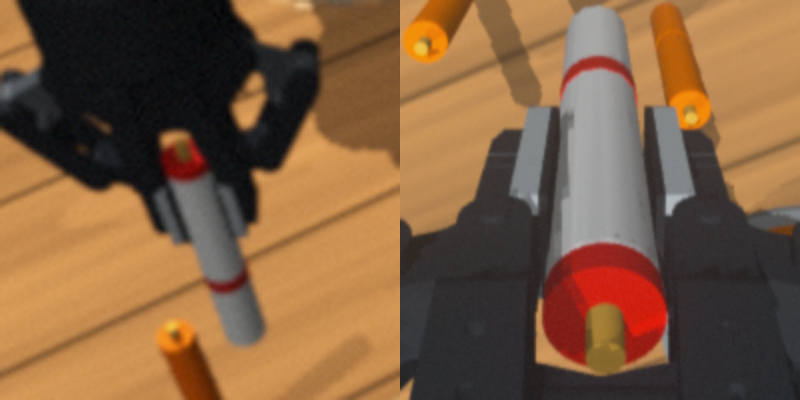

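In the gripper the tube is aligned with the tool axis, with its band where expected, about 102 mm below the TCP. Next I carry it over to the stand.

Call:
drive_tool(
  travel=[
    [6.5,20,0],
    [11,35,0],
    [12,38,0],
    [12,38,0],
    [12,38,0],
    [12,38,0],
    [12,38,0],
    [12,38,0],
    [12,38,0],
    [12,38,0],
    [12,38,0],
    [8,25.5,0],
  ],
  delta_rot=[
    [0,0,0],
    [0,0,0],
    [0,0,0],
    [0,0,0],
    [0,0,0],
    [0,0,0],
    [0,0,0],
    [0,0,0],
    [0,0,0],
    [0,0,0],
    [0,0,0],
    [0,0,0],
  ],
  fingers=[10,10,10,10,10,10,10,10,10,10,10,10],
)

```text
clock: 6.8
eef_pos: [0.5411, 0.1926, 0.3516]
ee_rot: [0.21, 0.978, 0.0, -0.002]
contact_force: [0.4, 0.0, -0.9]
opening: 0.219
gripper_force: 48.7
```

Call:
drive_tool(
  travel=[
    [4,10,20],
    [4,10,20],
    [0,0,20],
    [0,0,20],
    [0,0,10],
    [0,0,0],
    [0,0,0],
  ],
  delta_rot=[
    [0,0,0],
    [0,0,0],
    [0,0,0],
    [0,0,0],
    [0,0,0],
    [0,0,0],
    [0,0,0],
  ],
  fingers=[10,10,10,10,10,10,10],
)

```text
clock: 7.38
eef_pos: [0.5427, 0.2105, 0.263]
ee_rot: [0.211, 0.978, -0.0, -0.001]
contact_force: [-0.3, -0.0, -0.5]
opening: 0.223
gripper_force: 48.8
```

```bash
python3 look.py pics/w3.png; python3 - <<'E'
from h import *
s=cam('scene');t=cam('top');st=manip.read_state()
a=cv2.resize(cv2.imread('pics/w3.png')[130:400,170:470],(400,360)); 
b=cv2.resize(s['pixels'][60:220,330:490],(400,400),interpolation=cv2.INTER_CUBIC)
a=cv2.copyMakeBorder(a,0,40,0,0,0); cv2.imwrite('pics/c3.png',np.hstack([a,b]))
w=np.load('w.npz')
for x in([.5423,.187,.085],):print(((proj(w,x)-[170,130])*4/3).round(1),((proj(s,x)-[330,60])*2.5).round(1))
E
```

```text
7.3833 [0.5427 0.2105 0.263 ] [[-0.911, 0.412, -0.002], [0.412, 0.911, -0.0], [0.002, -0.001, -1.0]] 0.22345714342694878 [-0.3 -0.  -0.5] 48.75442564487457 [ 0.16  0.21  1.62  0.    1.31 -0.98]
[161.8 110. ] [203.4 267.6]
```

View pics/c3.png

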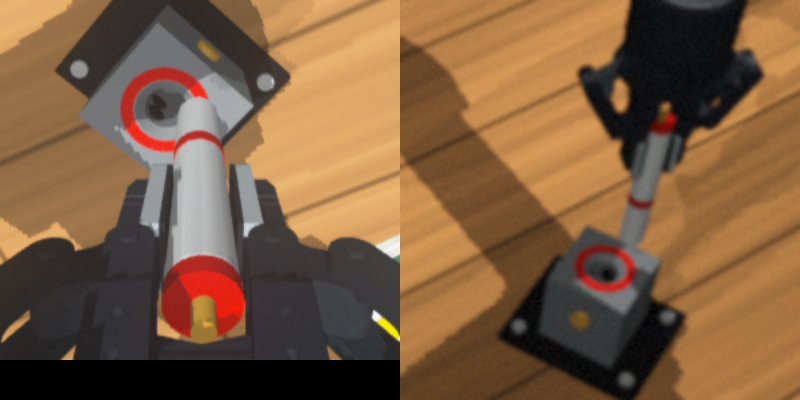

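```bash
python3 m.py 292.6,212.1,.085; python3 - <<'E'
from h import *
w=dict(np.load('w.npz'))
for z in(.021,.054,.102,.151):
    print(z,[((proj(w,w['tcp']+w['M']@[0,y,z])-[170,130])*4/3).round(1).tolist() for y in(-.01,0,.01)])
E
```

```text
[0.5424 0.188  0.085 ] tool mm [ -9.4 -20.4 178. ]
0.021 [[157.3, 299.1], [199.5, 299.1], [241.7, 299.0]]
0.054 [[166.7, 220.3], [199.7, 220.3], [232.6, 220.3]]
0.102 [[174.8, 152.5], [199.8, 152.5], [224.8, 152.4]]
0.151 [[179.9, 110.3], [199.9, 110.3], [220.0, 110.3]]
```

```bash
python3 - <<'E'
from h import *
w=dict(np.load('w.npz')); i=cv2.imread('pics/w3.png').astype(int)
u=318
for v in list(range(196,242))+list(range(318,392,3)): print(v,i[v,u].tolist(),end=' ')
print()
for n,x,z in(('foot',.01,.151),('bandlo',.01,.106),('bandhi',.01,.098),('caplo',.01,.027),('captop',.01,.021),('captopfar',-.01,.021)): print(n,proj(w,w['tcp']+w['M']@[x,0,z]).round(1),proj(w,w['tcp']+w['M']@[x+.001,0,z]).round(1))
E
```

```text
196 [25, 40, 242] 197 [32, 47, 242] 198 [26, 43, 242] 199 [26, 42, 242] 200 [26, 44, 242] 201 [48, 59, 243] 202 [107, 111, 239] 203 [169, 170, 214] 204 [189, 189, 191] 205 [190, 191, 190] 206 [190, 191, 189] 207 [191, 192, 190] 208 [193, 192, 191] 209 [190, 191, 189] 210 [192, 193, 191] 211 [193, 192, 193] 212 [194, 194, 193] 213 [192, 192, 192] 214 [193, 193, 192] 215 [194, 194, 194] 216 [191, 193, 192] 217 [193, 193, 191] 218 [194, 192, 192] 219 [194, 193, 193] 220 [193, 192, 190] 221 [193, 190, 191] 222 [191, 191, 190] 223 [190, 190, 190] 224 [191, 191, 191] 225 [191, 190, 191] 226 [189, 188, 191] 227 [161, 161, 188] 228 [83, 84, 180] 229 [45, 49, 177] 230 [42, 47, 179] 231 [35, 44, 175] 232 [41, 45, 177] 233 [70, 71, 190] 234 [135, 135, 202] 235 [187, 186, 193] 236 [190, 190, 189] 237 [189, 190, 190] 238 [188, 189, 190] 239 [190, 189, 189] 240 [188, 189, 189] 241 [189, 189, 187] 318 [184, 182, 181] 321 [115, 118, 192] 324 [33, 41, 179] 327 [34, 40, 178] 330 [36, 41, 180] 333 [30, 35, 205] 336 [25, 36, 229] 339 [25, 38, 230] 342 [22, 34, 230] 345 [28, 39, 230] 348 [15, 30, 229] 351 [21, 52, 228] 354 [64, 149, 193] 357 [63, 148, 193] 360 [63, 149, 192] 363 [64, 148, 193] 366 [61, 148, 193] 369 [61, 143, 187] 372 [55, 129, 167] 375 [53, 122, 157] 378 [53, 119, 154] 381 [52, 119, 153] 384 [53, 121, 156] 387 [62, 89, 115] 390 [56, 51, 57] 
foot [319.9 198.4] [319.9 197. ]
bandlo [319.9 224.1] [319.9 222.4]
bandhi [319.9 229.9] [319.8 228.1]
caplo [319.6 315.7] [319.6 313.1]
captop [319.6 327.8] [319.6 325.1]
captopfar [319.7 379.4] [319.6 376.9]
```

Call:
drive_tool(
  travel=[
    [-3,-9.5,0],
    [-3.7,-10,0],
    [0,0,0],
    [0,0,0],
    [0,0,8],
    [0,0,8],
    [0,0,8],
    [0,0,6],
    [0,0,6],
    [0,0,0],
    [0,0,0],
  ],
  delta_rot=[
    [0,0,0],
    [0,0,0],
    [0,0,0],
    [0,0,0],
    [0,0,0],
    [0,0,0],
    [0,0,0],
    [0,0,0],
    [0,0,0],
    [0,0,0],
    [0,0,0],
  ],
  fingers=[10,10,10,10,10,10,10,10,10,10,10],
)

```text
clock: 8.45
eef_pos: [0.5409, 0.1902, 0.2272]
ee_rot: [0.211, 0.978, -0.0, -0.001]
contact_force: [0.1, 0.0, -0.2]
opening: 0.218
gripper_force: 48.7
```

Call:
drive_tool(
  travel=[
    [0,0,5],
    [0,0,5],
    [0,0,5],
    [0,0,5],
    [0,0,0],
    [0,0,0],
  ],
  delta_rot=[
    [0,0,0],
    [0,0,0],
    [0,0,0],
    [0,0,0],
    [0,0,0],
    [0,0,0],
  ],
  fingers=[10,10,10,10,10,10],
)

```text
clock: 8.95
eef_pos: [0.5407, 0.19, 0.2067]
ee_rot: [0.211, 0.978, -0.0, -0.001]
contact_force: [1.3, 0.2, -3.1]
opening: 0.215
gripper_force: 48.7
```

```bash
python3 look.py pics/w4.png; python3 - <<'E'
from h import *
s=cam('scene')
a=cv2.resize(cv2.imread('pics/w4.png')[130:400,170:470],(400,360)); a=cv2.copyMakeBorder(a,0,40,0,0,0)
cv2.imwrite('pics/c4.png',np.hstack([a,cv2.resize(s['pixels'][90:220,350:480],(400,400),interpolation=cv2.INTER_CUBIC)]))
E
```

```text
8.95 [0.5407 0.19   0.2067] [[-0.911, 0.412, -0.001], [0.412, 0.911, -0.0], [0.001, -0.001, -1.0]] 0.2145697851462595 [ 1.3  0.2 -3.1] 48.732311725616455 [ 0.13  0.25  1.69 -0.    1.2  -1.02]
```

View pics/c4.png

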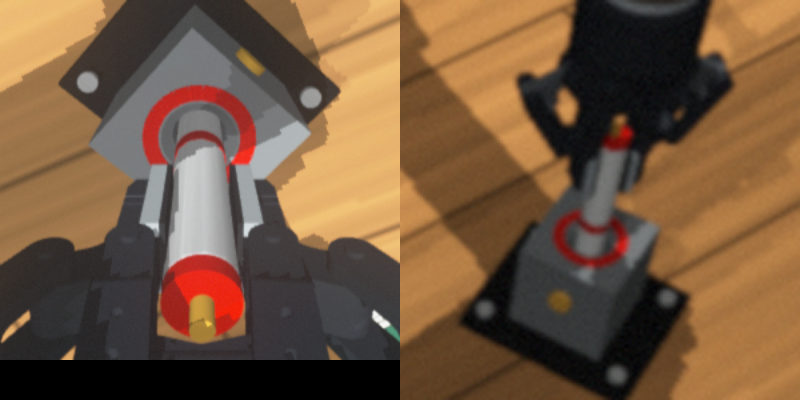

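Left (wrist) and right (scene) show the tube centred in the bore, with the band still above the rim by about 20 mm. I push it another 18 mm.

Call:
drive_tool(
  travel=[
    [0,0,4],
    [0,0,4],
    [0,0,4],
    [0,0,3],
    [0,0,3],
    [0,0,0],
    [0,0,0],
  ],
  delta_rot=[
    [0,0,0],
    [0,0,0],
    [0,0,0],
    [0,0,0],
    [0,0,0],
    [0,0,0],
    [0,0,0],
  ],
  fingers=[10,10,10,10,10,10,10],
)

```text
clock: 9.63
eef_pos: [0.541, 0.1901, 0.1891]
ee_rot: [0.211, 0.978, -0.0, -0.0]
contact_force: [1.7, 0.6, -2.4]
opening: 0.22
gripper_force: 48.8
```

```bash
python3 look.py pics/w5.png; python3 - <<'E'
from h import *
s=cam('scene')
a=cv2.resize(cv2.imread('pics/w5.png')[190:290,270:370],(400,400),interpolation=cv2.INTER_CUBIC)
cv2.imwrite('pics/c5.png',np.hstack([a,cv2.resize(s['pixels'][110:200,370:460],(400,400),interpolation=cv2.INTER_CUBIC)]))
w=dict(np.load('w.npz')); i=cv2.imread('pics/w5.png')
print([(v,i[v,318].tolist()) for v in range(208,246)])
for n,z in(('lo',.106),('hi',.098)): print(n,[proj(w,w['tcp']+w['M']@[x,0,z]).round(1)[1] for x in(.0078,.01)])
E
```

```text
9.6333 [0.541  0.1901 0.1891] [[-0.911, 0.412, -0.001], [0.412, 0.911, 0.0], [0.001, -0.0, -1.0]] 0.22008063293113894 [ 1.7  0.6 -2.4] 48.782156109809875 [ 0.13  0.27  1.71  0.    1.17 -1.02]
[(208, [30, 41, 197]), (209, [31, 37, 196]), (210, [36, 43, 199]), (211, [31, 38, 197]), (212, [36, 42, 199]), (213, [31, 42, 198]), (214, [36, 43, 197]), (215, [54, 59, 190]), (216, [95, 94, 163]), (217, [121, 117, 124]), (218, [115, 112, 111]), (219, [109, 108, 107]), (220, [109, 107, 106]), (221, [103, 103, 100]), (222, [103, 99, 100]), (223, [119, 119, 120]), (224, [132, 131, 133]), (225, [133, 132, 134]), (226, [131, 130, 133]), (227, [112, 113, 129]), (228, [64, 66, 127]), (229, [40, 39, 124]), (230, [36, 41, 124]), (231, [38, 38, 124]), (232, [40, 42, 127]), (233, [47, 49, 139]), (234, [91, 91, 147]), (235, [128, 128, 134]), (236, [133, 133, 132]), (237, [134, 133, 134]), (238, [134, 132, 133]), (239, [130, 131, 130]), (240, [133, 134, 133]), (241, [130, 130, 130]), (242, [135, 135, 135]), (243, [131, 131, 131]), (244, [131, 131, 130]), (245, [132, 131, 130])]
lo [np.float64(227.9), np.float64(224.1)]
hi [np.float64(233.9), np.float64(229.9)]
```

View pics/c5.png

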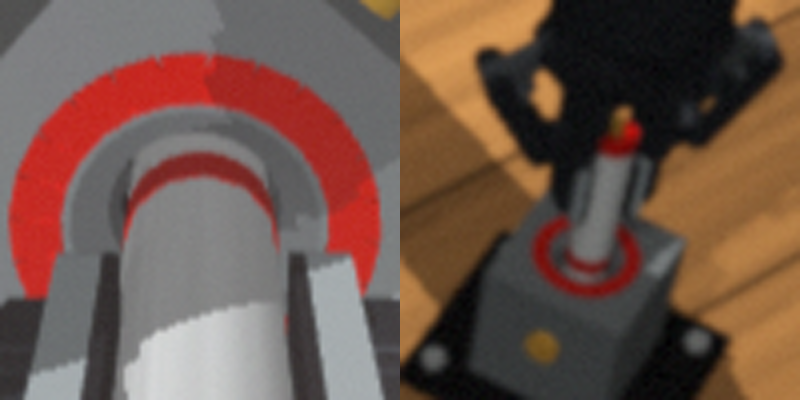

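The band is in the mouth of the bore and hasn't slipped in the grip. Three estimates put it 2 to 4 mm above the rim, so I go 3 mm further down and then release.

Call:
drive_tool(
  travel=[
    [0,0,1.5],
    [0,0,1.5],
    [0,0,0],
    [0,0,0],
    [0,0,0],
    [0,0,0],
    [0,0,0],
    [0,0,0],
    [0,0,0],
    [0,0,0],
    [0,0,0],
  ],
  delta_rot=[
    [0,0,0],
    [0,0,0],
    [0,0,0],
    [0,0,0],
    [0,0,0],
    [0,0,0],
    [0,0,0],
    [0,0,0],
    [0,0,0],
    [0,0,0],
    [0,0,0],
  ],
  fingers=[10,10,10,10,30,50,50,50,50,50,50],
)

```text
clock: 10.65
eef_pos: [0.5411, 0.1901, 0.1869]
ee_rot: [0.211, 0.978, -0.0, -0.0]
contact_force: [0.2, 0.5, -0.1]
opening: 0.589
gripper_force: 0.0
```

Call:
drive_tool(
  travel=[
    [0,0,-5],
    [0,0,-15],
    [0,0,-20],
    [0,0,-25],
    [0,0,-25],
    [0,0,-25],
    [0,0,-20],
    [-25,-30,0],
    [-25,-30,0],
    [-25,-30,0],
    [-25,-30,0],
    [0,0,0],
  ],
  delta_rot=[
    [0,0,0],
    [0,0,0],
    [0,0,0],
    [0,0,0],
    [0,0,0],
    [0,0,0],
    [0,0,0],
    [0,0,0],
    [0,0,0],
    [0,0,0],
    [0,0,0],
    [0,0,0],
  ],
  fingers=[50,50,50,50,50,50,50,50,50,50,50,50],
)

```text
clock: 11.65
eef_pos: [0.5841, 0.0334, 0.3223]
ee_rot: [0.214, 0.977, -0.001, 0.001]
contact_force: [0.1, 0.2, -1.1]
opening: 0.587
gripper_force: 0.0
```

```bash
python3 - <<'E'
from h import *
s=cam('scene');t=cam('top')
a=cv2.resize(s['pixels'][110:200,370:460],(400,400),interpolation=cv2.INTER_CUBIC)
b=cv2.resize(t['pixels'][135:235,165:265],(400,400),interpolation=cv2.INTER_CUBIC)
cv2.imwrite('pics/c6.png',np.hstack([a,b]))
# expected, scene: near-surface band mid when level; cap top
d=s['xyz']-np.array([.5423,.188,.085]); d[2]=0; d/=np.linalg.norm(d)
for dz in(-.008,-.004,0,.004,.008):
    p=np.array([.5423,.188,.085+dz]); print(dz,'band',((proj(s,p+.01*d)-[370,110])*4.444).round(1),'cap',((proj(s,p+[0,0,.081])-[370,110])*4.444).round(1),'top cap',((proj(t,p+[0,0,.081])-[165,135])*4).round(1))
E
```

```text
-0.008 band [179.5 279.5] cap [208.9 146.1] top cap [165.7 168.2]
-0.004 band [180.7 274.1] cap [210.2 139.9] top cap [163.8 167.1]
0 band [181.9 268.6] cap [211.6 133.7] top cap [161.9 165.9]
0.004 band [183.1 263.1] cap [213.  127.4] top cap [160.  164.7]
0.008 band [184.3 257.6] cap [214.4 121. ] top cap [158.1 163.5]
```

View pics/c6.png

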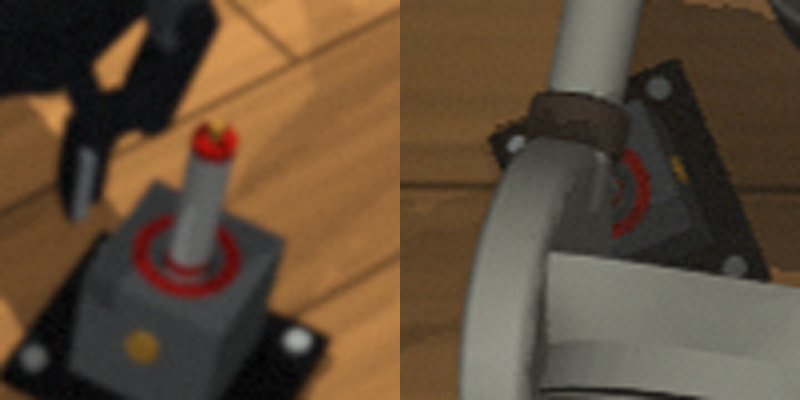

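The scene crop shows the released tube upright, with its band at about (187,266) and cap at (215,133). The expected positions for a level band are (182,269) and (212,134), so it is within about 2 mm. I hand the job in.

```bash
python3 -c "
from station import manip
print(manip.job_done())"
```

```text
the job is handed in; nothing more can be done
None
```

I handed the job in: the red-banded tube stands released in the stand's bore with its band level with the rim to within about 2 mm by the last scene picture. I never gripped or touched the blue tube, but I took no final picture to confirm its position, and the hand-in returned no verdict.

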